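# Feed a specimen sled to its stop and lock it with two captive screws

## Robot

A 6-joint arm with a two-finger parallel gripper is mounted at the origin on a cart in front of the work surface, level with it; the furniture and walls round the work are solid. World frame = base frame: x ahead of the robot, y to its left, z up, the work surface at z = 0. Lengths are in m, angles in rad, forces in N, time in s.
With the tool pointing down it reaches from about 0.35 to 0.775 m from the base axis. Payload 7.3 kg.
Tool frame: the origin (TCP) lies at the very end of the fingers, on their centre line; the grasp point (between the pads) lies 19 mm behind it; z points along the fingers, y is the line along which they close (so a half turn about z gives the same grasp; the last joint's range is limited). The gripper opens to 92 mm and grips with 3 to 60 N. Pads are 19 mm wide; open, the fingers measure 130 mm over their backs; the gripper's body (75 mm by 190 mm) begins 47 mm behind the grasp point.
Start: joints at [1.102, 0.342, 1.524, -0, 1.275, -0.146], TCP at [0.167, 0.498, 0.188] pointing down, gripper open.
Joint ranges: [-2.53, 2.53], [-0.77, 2.02], [0.04, 2.7], [-1, 4.14], [0.28, 2.66], [-3.11, 3.11]. Speed limits (rad/s): [2.57, 2.57, 3.14, 3.14, 3.14, 3.14].

## Interface

Orientations are given as [roll, pitch, yaw] about the fixed x, y, z axes, in that order (R = Rz(yaw) Ry(pitch) Rx(roll)).
In Python, from cell import * gives the robot as it stands.
- The arm moves only by the tool step_arm, never from a script. Its argument "commands" is a list of rows, each a list of 7 numbers: the opening, from 0 (shut) to 1 (fully open), then the shift along the world's x, y, z in cm, then the turn, a rotation vector about the world's x, y, z in rad. A call has 1 to 5 rows; each row is the pose to reach, as a shift and turn from the pose commanded when the call began; what a row does not reach only later rows make up. A row lasts 1/12 s, in which the tool goes at most 41.7 mm and 7.16 degrees, less where a joint would pass 70% of its speed; a pose out of reach is approached as far as the arm can. A call with a gripper value outside its range is refused whole. The fingers move at their own pace and stop on an object; "grip_force" is the grip in N (left out, the last holds). Time passes only in rows, so rows that repeat a pose let the fingers close. It gives the time, the measured TCP pose, the force, the opening and the grip force at its end, in the units of the state.
- observe(): the state, without advancing time (a new reading comes with each control period).
- read_camera(name): name is "side" or "top"; returns the picture (400x640x3 uint8, red, green, blue); there is no depth.
- camera_model(name): a dict with "vfov" (degrees; the focal length in pixels is half the picture's height over the tangent of half this angle, whatever the lens; pixels are square), "cx", "cy" (the principal point, pixels), "world_to_cam" (4x4, takes a point from world to camera coordinates). Camera axes: x right, y up, looking along -z (the intrinsics and any distortion apply to the point x, -y, -z); pixel columns grow to the right and rows downward; lengths in m; the calibration is good to about 2 mm. A picture is of the moment at which its call begins. camera_model takes no time and is no camera call.
- hand_in(): hands the job in; it is judged then, once.
The state is a dict: "time": time; "qpos": joint angles; "qvel": joint speeds; "joint_efforts": joint torques, N m; "tool_pos": TCP position; "tool_rot": TCP orientation; "contact_force": force on the tool from outside, world axes, zero at the start; "torque": the same for the moment, N m; "opening": finger opening in m; "grip_force": force on a finger pad.
Only numpy, scipy, OpenCV 4.12 (cv2) and the standard library are available. Lean on these libraries where they do the work, as an engineer would, in place of code of your own. Each camera call takes 0.05 s, during which the arm holds its last target. There are 200 camera calls.

## Task

Take the yellow-handled slot key from its grey stand and, with the key's shaft in the sled's end notch, push the specimen sled along the blue fence, keeping it against the fence all the way, until it is up against the end stop. Then use the key to turn both slotted captive screws clockwise fully home, so that their red tongues lie over the sled, and put the key back upright and fully down in its stand. Touch the sled and the fixture only with the key, and leave the cup, dish and carton beside the work where they are.

Things in the scene. Friction and masses are not known exactly. Their poses are not given: they have to be found in the camera images.
- fixture: Fixed clamping fixture: grey base plate 100 x 210 x 10 mm with blue fence, blue end stop, two screw posts. Origin on the worktop; own z up, own y along the fence towards the stop (roughly robot's left), own x across, away from the robot. In this frame (mm): plate x -57..43, y -105..105, top z 10; screw axes at x -39, y 74 (left) and y 26 (right), posts radius 13, top z 41.
- stop_corner (a point): Inner corner of fence and end stop on the plate's top, at (25, 85, 10) mm in the fixture's frame, same axes. The fence's guiding face is the plane own x = 0 (fence 12 mm thick beyond it, 185 mm long towards -y); the stop's face is the plane own y = 0 (stop 12 mm thick beyond it, from x -44 to 12). Both rise 26 mm above the plate.
- sled: Loose aluminium block 44 (x) x 70 (y) x 30 mm (z), 0.18-0.35 kg, amber puck 3 mm high on top. Origin: centre of underside; axes as the fixture's. Starts flat against the fence, 70 to 100 mm short of the stop. Its -y end has an open U notch through the whole height, 22 mm wide in x on the middle line, 12 mm deep: notch bottom at y = -23. Home: origin at (3, 50, 10) mm in the fixture's frame.
- key: Loose slot key, 98 mm tall, 0.12 kg, starts upright in its stand. Origin: centre of the blade's lower edge (tip); own z up through the handle; own x along the blade's width. Blade 16 (x) x 3 mm (y), z 0 to 9 mm; round steel shaft, diameter 16, z 9 to 48; yellow square handle 24 x 24, flats square to own x and y, z 48 to 98.
- stand: Grey key stand fixed to the worktop, 46 x 46 x 56 mm high. Origin: centre of its underside. Its well, on the middle axis, is 21 mm in diameter with a 2 mm chamfer and goes right through. The parked key's handle rests on the stand's top, its tip 8 mm above the worktop; any yaw of the key will do.
- screw_left_slot (a point): Left captive screw (nearest the stop): top centre of its steel head (diameter 28 mm), 55 mm above the worktop. The slot runs along own y: 6 mm wide (mouth chamfered to 9), 28 long, open at the ends, 8 deep. A red tongue below the head points along own +y, reaching 36 mm from the axis, underside 2.5 to 3 mm above the sled's top.
- screw_right_slot (a point): Right captive screw (48 mm from the left one, towards the fixture's -y): the same point and axes as for the left screw.
- screw_left (a joint): Turn of the left screw about the vertical, rad, growing clockwise seen from above. 0: tongue along the fixture's +y (open); pi/2: along its +x, over the sled, hard stop (fully home). Starts between 0.15 and 0.45. Friction 0.04 N m; stays where left, does not rise or sink.
- screw_right (a joint): Turn of the right screw, as for the left one.
- specimen_cup: Bystander: white specimen cup with a blue lid, diameter 60 mm, 67 mm high, origin under its centre. Leave it.
- petri_dish_b: Bystander: petri dish, diameter 62 mm, 14 mm high, origin under its centre. Leave it.
- reagent_kit_box: Bystander: small white carton 50 x 70 x 56 mm, origin under its centre. Leave it.
Mind the look-alikes: they are no part of the job. There is more than one size of the key; the one meant has the size given above.

How it is judged:
By the outcome, as a careful person would: the job done as asked, in the order asked, and still so for the second after the job is handed in, with the robot touching nothing.
It also fails if it takes over 67 s, if anything falls off the work surface, if the arm or the gripper's body presses on something with over 40 N, if the wrist force passes 120 N, or if a joint passes its speed limit or range.

## Working session

There is one attempt and no reset: what is moved stays moved. The work goes in short steps, Python scripts to look and compute and a tool call to move; the robot and the scene stay as the last step left them, time stands still between calls to the robot, and variables do not carry over. Pictures are saved under pics/ and viewed, at most 10 in all, crops included, and the job is handed in when it is done.

Besides the shell and the picture viewer there is one more tool, called after ">>>" in YAML: its name, and indented under it one key for each argument. step_arm: Moves the arm, as the interface text tells. Its arguments: {"type":"object","properties":{"commands":{"type":"array"},"grip_force":{"type":"number"}},"required":["commands"]}

```bash
mkdir -p pics; ls
python3 - <<'E'
from cell import *
import cv2
for n in("side","top"):
    cv2.imwrite(f"pics/{n}0.png",read_camera(n)[:,:,::-1]); m=camera_model(n); print(n,m)
print(observe())
E
```

```text
pics
side {'vfov': 42.95900071313704, 'cx': 318.48267282328675, 'cy': 199.8719749962947, 'world_to_cam': array([[-0.93457821, -0.35574038,  0.00351496,  0.58644941],
       [ 0.26310802, -0.6845028 ,  0.67987505,  0.05472883],
       [-0.23945301,  0.63632122,  0.73331955, -0.97156554],
       [ 0.        ,  0.        ,  0.        ,  1.        ]])}
top {'vfov': 45.18069955970739, 'cx': 319.39022889326367, 'cy': 202.35207856594295, 'world_to_cam': array([[ 0.00969648, -0.99993132, -0.00658326,  0.33222175],
       [ 0.99054291,  0.00870396,  0.13692693, -0.49705188],
       [-0.13686022, -0.00784871,  0.99055928, -0.90366497],
       [ 0.        ,  0.        ,  0.        ,  1.        ]])}
{'time': 0.1, 'qpos': array([ 1.10199688e+00,  3.42648832e-01,  1.52489904e+00, -2.42398069e-05,
        1.27537492e+00, -1.46015162e-01]), 'qvel': array([-0.00128203, -0.00158769, -0.00233019,  0.00040236, -0.00034254,
       -0.00036555]), 'joint_efforts': array([ 2.01902323e-03, -4.32001591e+01, -2.44696337e+01,  7.19021377e-02,
        5.25810686e-02,  9.63775278e-06]), 'tool_pos': array([0.1663471 , 0.4975301 , 0.18702451]), 'tool_rot': array([-3.14027330e+00, -1.70597383e-04,  2.81881533e+00]), 'contact_force': array([ 1.02773003,  0.40346434, -0.33975873]), 'torque': array([ 0.03885899, -0.03168626,  0.00419476]), 'grip_force': 0.0, 'opening': 0.09215303345724636}
```

View pics/side0.png

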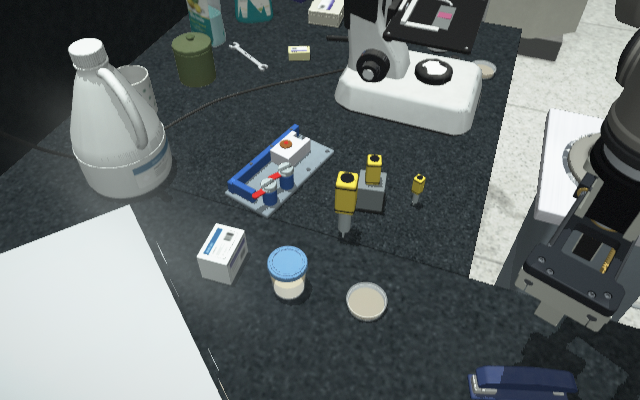

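View pics/top0.png

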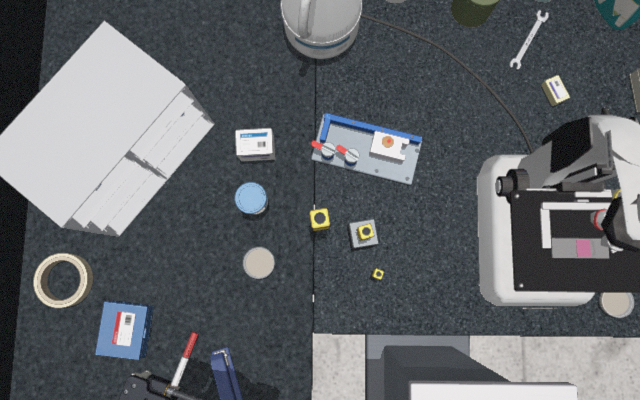

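Candidate keys in the top view are the large one at (320,219), the one in the grey stand at (365,232) and a small one at (378,274). The stand key fits the description, since the others are free-standing and a different size. I'll confirm this and measure in enlarged crops.

Run:
```python
import cv2
a=cv2.imread("pics/top0.png")[105:253,305:428]
cv2.imwrite("pics/topc.png",cv2.resize(a,None,fx=4,fy=4,interpolation=cv2.INTER_CUBIC))
a=cv2.imread("pics/side0.png")[120:245,222:392]
cv2.imwrite("pics/sidec.png",cv2.resize(a,None,fx=4.7,fy=4.7,interpolation=cv2.INTER_CUBIC))
```

```text
(no output)
```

View pics/topc.png

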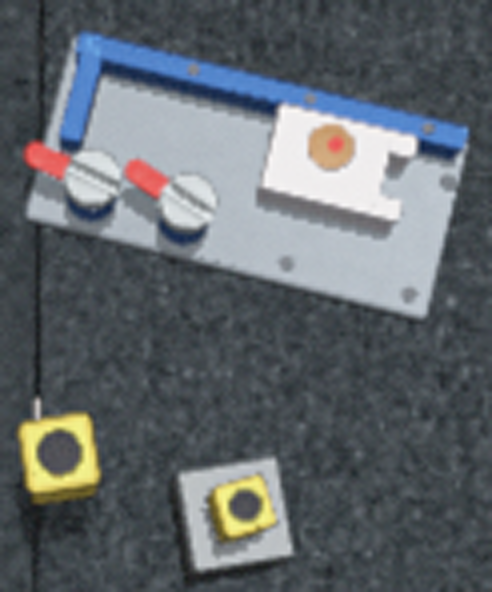

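View pics/sidec.png

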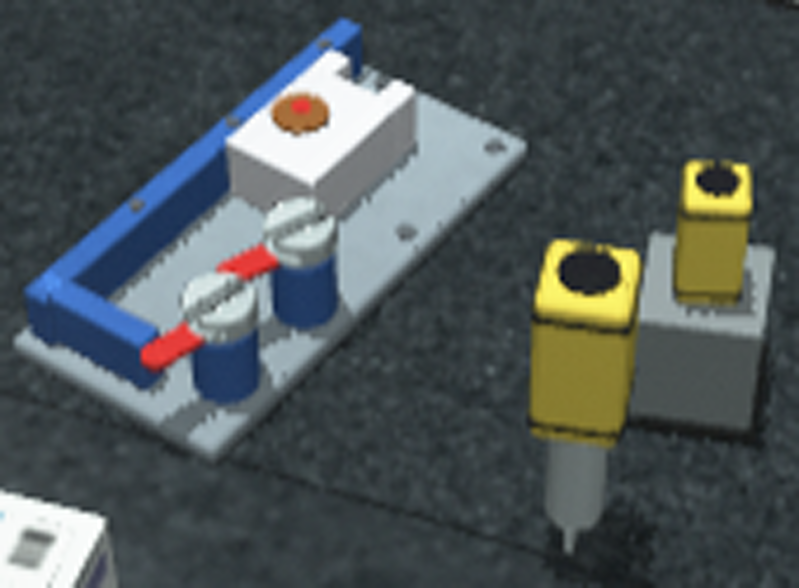

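```bash
cat > h.py <<'E'
import numpy as np
from scipy.optimize import least_squares
from cell import *
M={n:camera_model(n) for n in("side","top")}
def proj(n,P):
    m=M[n];P=np.atleast_2d(P);c=P@m["world_to_cam"][:3,:3].T+m["world_to_cam"][:3,3]
    f=200/np.tan(np.radians(m["vfov"]/2))
    return np.c_[m["cx"]+f*c[:,0]/-c[:,2], m["cy"]-f*c[:,1]/-c[:,2]]
def place(p,L): # p=x,y,yaw ; L mm
    L=np.atleast_2d(L)/1000.;c,s=np.cos(p[2]),np.sin(p[2])
    return np.c_[p[0]+c*L[:,0]-s*L[:,1],p[1]+s*L[:,0]+c*L[:,1],L[:,2]]
def px(n,u):
    u=np.array(u,float)
    return (u+.5)/4-.5+[305,105] if n=="top" else (u+.5)/4.7-.5+[222,120]
def fit(obs,p0,f=place,off=False):
    def r(p):
        return np.concatenate([(proj(n,f(p,L))-px(n,u)).ravel() for n in obs for L,u in [(np.array([o[0] for o in obs[n]],float),[o[1] for o in obs[n]])]])
    s=least_squares(r,p0,loss="soft_l1",x_scale="jac"); return s.x,r(s.x)
E
cat > m.py <<'E'
from h import *
np.set_printoptions(precision=4,suppress=True)
fx={"top":[((-57,105,10),(27,216)),((-57,-105,10),(427,317)),((-39,74,55),(93,179)),((-39,26,55),(187,201)),((37,97,36),(80,35)),((37,-100,36),(468,128)),((-19,97,36),(62,140)),((-19,85,36),(83,145))],
"side":[((-57,105,10),(212,460)),((-57,-105,10),(527,147)),((43,105,10),(15,340)),((-39,74,55),(220,303)),((-39,26,55),(300,230)),((37,97,36),(27,290)),((37,-100,36),(345,18)),((-19,85,36),(160,338))]}
sl={"top":[((22,35,30),(281,103)),((-22,35,30),(258,190)),((-22,-35,30),(397,222)),((22,-35,30),(417,138))],
"side":[((22,35,30),(228,143)),((-22,35,30),(317,188)),((-22,-35,30),(415,95)),((22,-35,30),(333,52))]}
for d in sl.values():
    for i,(L,u) in enumerate(d): d[i]=((L[0],L[1],40),u)
st={"top":[((23,23,56),(177,473)),((23,-23,56),(275,457)),((-23,-23,56),(294,553)),((-23,23,56),(194,571))],
"side":[((23,23,56),(651,234)) ,((-23,23,56),(0,0)),((-23,-23,56),(0,0))]}
st["side"]=[((23,-23,56),(651,234)),((-23,-23,56),(775,248)),((-23,23,56),(762,338))]
ke={"top":[((12,12,106),(209,487)),((12,-12,106),(260,475)),((-12,-12,106),(276,525)),((-12,12,106),(226,538)),((0,0,106),(245,504))],
"side":[((12,-12,106),(685,160)),((-12,-12,106),(751,165)),((-12,12,106),(747,215)),((12,12,106),(680,208)),((0,0,106),(718,180))]}
for nm,o,g in(("fix",fx,[.58,.2,-.23]),("sled",sl,[.58,.2,-.23]),("stand",st,[.42,.22,.2]),("key",ke,[.42,.22,.2])):
    for sub in (o,{"top":o["top"]},{"side":o["side"]}):
        p,r=fit(sub,g);print(nm,list(sub),p,abs(r).max().round(2))
        if len(sub)==2: print(r.reshape(-1,2).round(1).tolist()); P=p
    if nm=="fix":F=P
    if nm=="sled":
        d=P[:2]-F[:2];c,s=np.cos(F[2]),np.sin(F[2]);print("sled in fix",c*d[0]+s*d[1],-s*d[0]+c*d[1])
for L in((-39,74,55),(-39,26,55)):print(place(F,L))
E
python3 m.py
```

```text
fix ['top', 'side'] [ 0.616   0.2413 -0.2433] 1.73
[[-1.4, 0.5], [-0.5, 0.6], [-0.7, -0.4], [-0.2, 0.1], [0.8, -0.7], [-0.2, -0.2], [-1.7, -0.6], [-1.1, -0.4], [0.7, -1.0], [0.9, -0.9], [-0.8, 0.5], [0.3, -0.7], [0.3, -1.0], [0.3, -0.3], [-0.8, 0.0], [0.9, -1.4]]
fix ['top'] [ 0.616   0.2401 -0.237 ] 1.17
fix ['side'] [ 0.6153  0.2429 -0.2526] 1.24
sled ['top', 'side'] [ 0.6078  0.2004 -0.2412] 0.9
[[-0.5, 0.4], [0.0, -0.4], [-0.1, 0.2], [-0.1, 0.1], [-0.2, 0.1], [-0.3, -0.3], [0.9, -0.9], [-0.2, -0.2]]
sled ['top'] [ 0.608   0.2001 -0.2417] 0.47
sled ['side'] [ 0.6074  0.2011 -0.2427] 0.91
sled in fix 0.0019353892644428522 -0.0416031677998953
stand ['top', 'side'] [0.4335 0.2528 0.181 ] 0.52
[[0.4, 0.2], [-0.3, 0.0], [-0.5, -0.0], [0.5, -0.4], [0.1, -0.0], [-0.1, 0.4], [0.1, -0.0]]
stand ['top'] [0.4334 0.2529 0.1796] 0.54
stand ['side'] [0.4336 0.2526 0.1811] 0.29
key ['top', 'side'] [0.4333 0.2536 0.26  ] 1.11
[[0.2, -0.3], [0.4, -0.6], [-0.1, -0.1], [-0.6, -0.0], [-0.6, 0.3], [-0.2, -0.0], [0.2, -0.1], [0.8, -0.8], [0.3, -0.4], [-0.2, 1.1]]
key ['top'] [0.4331 0.2534 0.2829] 0.56
key ['side'] [0.4335 0.254  0.2305] 1.22
[[0.5959 0.3225 0.055 ]]
[[0.5844 0.2759 0.055 ]]
```

The crop confirms that the key in the stand, centred at about (366,231) in the top view, is the one meant. It is half-way in size between the big key and the small one, and it sits in the grey stand. Moving now.

>>> step_arm:
  commands:
    - [0.45,2.67,-2.44,0,0,0,-0.099]
    - [0.45,5.33,-4.88,0,0,0,-0.198]
    - [0.45,8.0,-7.32,0,0,0,-0.297]
    - [0.45,10.66,-9.76,0,0,0,-0.396]
    - [0.45,13.33,-12.2,0,0,0,-0.495]
  grip_force: 50

```text
time: 0.52
tool_pos: [0.3005, 0.3745, 0.1874]
tool_rot: [-3.141, -0.0, 2.319]
contact_force: [1.3, 2.0, -0.2]
opening: 0.0633
grip_force: 0.0
```

>>> step_arm:
  commands:
    - [0.45,2.67,-2.44,0,0,0,-0.099]
    - [0.45,5.33,-4.88,0,0,0,-0.198]
    - [0.45,8.0,-7.32,0,0,0,-0.297]
    - [0.45,10.66,-9.76,0,0,0,-0.396]
    - [0.45,13.33,-12.2,0,0,0,-0.495]

```text
time: 0.93
tool_pos: [0.434, 0.2524, 0.1874]
tool_rot: [-3.141, 0.0, 1.824]
contact_force: [1.1, 0.7, 0.4]
opening: 0.0414
grip_force: 0.0
```

>>> step_arm:
  commands:
    - [0.45,0,0,0,0,0,0]
    - [0.45,0,0,0,0,0,0]

```text
time: 1.1
tool_pos: [0.4339, 0.2526, 0.187]
tool_rot: [-3.14, 0.0, 1.826]
contact_force: [-0.6, -0.4, -0.7]
opening: 0.0411
grip_force: 0.0
```

>>> step_arm:
  commands:
    - [0.45,-0.05,0.07,-3,0,0,0.005]
    - [0.45,-0.05,0.07,-6,0,0,0.005]
    - [0.45,-0.05,0.07,-9,0,0,0.005]
    - [0.45,-0.05,0.07,-11.5,0,0,0.005]
    - [0.45,-0.05,0.07,-12.3,0,0,0.005]

```text
time: 1.52
tool_pos: [0.4291, 0.2546, 0.0612]
tool_rot: [-3.135, 0.001, 1.836]
contact_force: [-1.4, -0.2, 0.3]
opening: 0.0415
grip_force: 0.0
```

>>> step_arm:
  commands:
    - [0.45,0,0,0,0,0,0]
    - [0.15,0,0,0,0,0,0]
    - [0.15,0,0,0,0,0,0]
    - [0.15,0,0,0,0,0,0]
    - [0.15,0,0,0,0,0,0]

```text
time: 1.93
tool_pos: [0.4342, 0.2554, 0.0666]
tool_rot: [3.137, -0.001, 1.834]
contact_force: [-0.2, 0.6, 16.3]
opening: 0.0195
grip_force: 15.4
```

>>> step_arm:
  commands:
    - [0.15,0,0,0,0,0,0]
    - [0.15,0,0,0,0,0,0]

```text
time: 2.1
tool_pos: [0.4332, 0.2552, 0.067]
tool_rot: [3.139, -0.001, 1.834]
contact_force: [-5.6, -0.6, 13.4]
opening: 0.0142
grip_force: 18.7
```

Run:
```python
from cell import *
import cv2,numpy as np
s=read_camera("side")[110:260,300:480];t=read_camera("top")[170:290,300:440]
s=cv2.resize(s,(540,450),interpolation=2);t=cv2.resize(t,(525,450),interpolation=2)
cv2.imwrite("pics/g1.png",cv2.resize(np.hstack([s,t])[:,:,::-1],(800,338)))
o=observe();print(o["tool_pos"],o["opening"],o["contact_force"],o["torque"],o["qpos"])
```

```text
[0.43307236 0.25511318 0.06703158] 0.013833831514461681 [-4.33632818 -0.59162347 13.0014023 ] [-0.14315119  0.78510754  0.01035598] [3.79489240e-01 4.34901587e-01 1.75363092e+00 4.57425046e-04
 9.50317869e-01 1.16148386e-01]
```

View pics/g1.png

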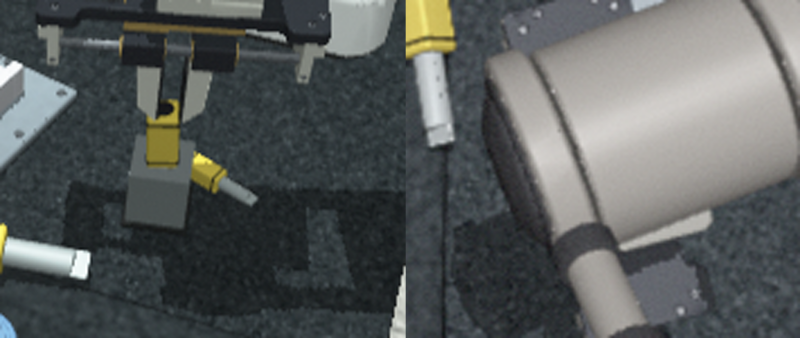

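Run:
```python
from h import *
import cv2
o=observe();print(o["time"],o["tool_pos"],o["tool_rot"])
for z in(0,.019,.039,.066):print(z,proj("side",o["tool_pos"]+[0,0,z]))
print(proj("side",[[.4333,.2533,.106],[.4333,.2533,.056]]))
s=read_camera("side")
cv2.imwrite("pics/g2.png",cv2.resize(s[100:215,310:460],(780,598),interpolation=2)[:,:,::-1])
```

```text
2.2 [0.43307236 0.25511318 0.06703158] [ 3.13891212e+00 -6.88165428e-04  1.83387266e+00]
0 [[372.14120529 176.55818538]]
0.019 [[373.06087125 168.45036116]]
0.039 [[374.06209086 159.62355564]]
0.066 [[375.47087146 147.20367073]]
[[374.24287461 158.90526179]
 [371.79883519 180.41527577]]
```

View pics/g2.png

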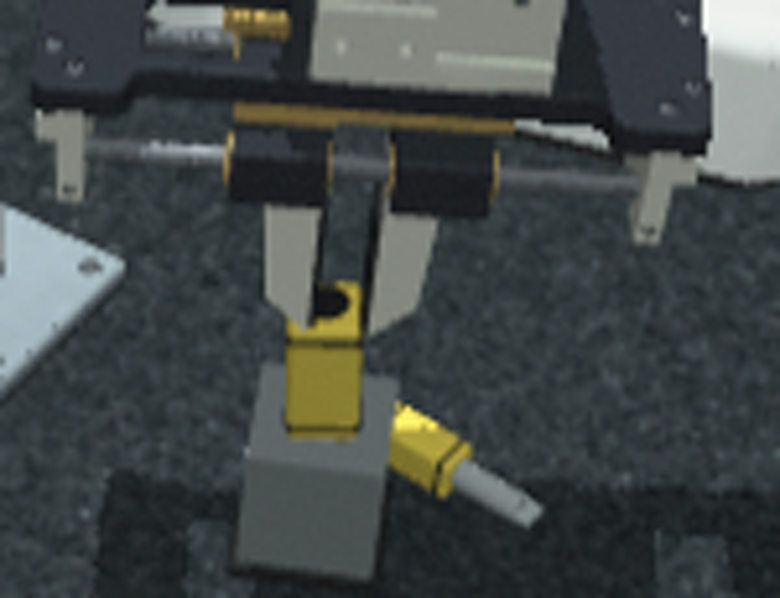

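The picture shows the fingertips standing on top of the handle, around (368,162) and (381,164), although the TCP reads z = 0.067. The small key and the big key have both toppled. I'll lift, open and check the true tip height.

>>> step_arm:
  commands:
    - [0.15,0,0,2,0,0,0]
    - [0.45,0,0,4,0,0,0]
    - [0.45,0,0,6,0,0,0]
    - [0.45,0,0,6,0,0,0]
    - [0.45,0,0,6,0,0,0]

```text
time: 2.67
tool_pos: [0.4335, 0.255, 0.1262]
tool_rot: [3.138, -0.0, 1.834]
contact_force: [-0.6, 0.2, -0.9]
opening: 0.0357
grip_force: 0.0
```

Run:
```python
from h import *
import cv2
o=observe();print(o["time"],o["tool_pos"],o["tool_rot"],o["contact_force"],o["opening"])
s=read_camera("side").copy()
for z in(0,.038):print(z,proj("side",o["tool_pos"]+[0,0,z]))
np.save("s3.npy",s);np.save("t3.npy",read_camera("top"))
cv2.imwrite("pics/g3.png",cv2.resize(s[60:290,260:460],(522,600),interpolation=2)[:,:,::-1])
```

```text
2.6667 [0.43353751 0.25495104 0.12619164] [ 3.13776132e+00 -4.06615659e-04  1.83380617e+00] [-0.55013057  0.22085655 -0.9329399 ] 0.0357339321473227
0 [[374.85921602 150.27510217]]
0.038 [[376.92657876 131.96753665]]
```

View pics/g3.png

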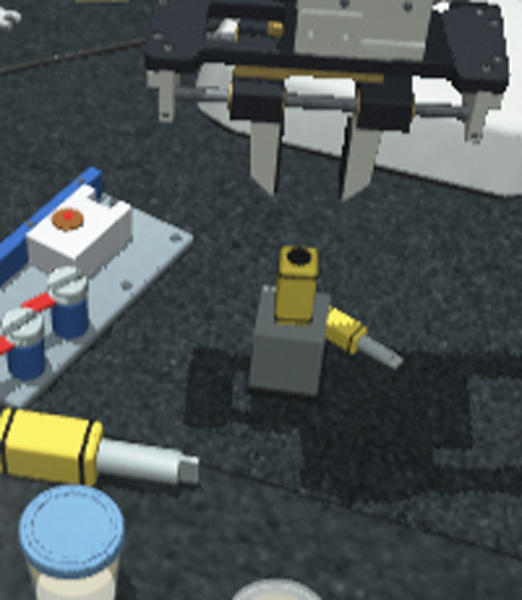

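The fingertips appear at (365,135) and (392,135), about 38 mm above the point that projects from the reported TCP. That agrees with the earlier contact on the handle top, so I take the true tip z as reported z + 38 mm and descend again.

>>> step_arm:
  commands:
    - [0.5,0.15,-0.15,0,0,0,0]
    - [0.5,0.15,-0.15,-2,0,0,0]
    - [0.5,0.15,-0.15,-4,0,0,0]
    - [0.5,0.15,-0.15,-5.5,0,0,0]
    - [0.5,0.15,-0.15,-7,0,0,0]

```text
time: 3.18
tool_pos: [0.4334, 0.2527, 0.0529]
tool_rot: [-3.14, 0.0, 1.834]
contact_force: [-0.7, -0.8, -0.2]
opening: 0.0458
grip_force: 0.0
```

>>> step_arm:
  commands:
    - [0.5,0,0,-1.5,0,0,0]
    - [0.5,0,0,-2.6,0,0,0]
    - [0.5,0,0,-2.9,0,0,0]
    - [0.5,0,0,-2.9,0,0,0]

```text
time: 3.52
tool_pos: [0.4332, 0.2526, 0.0243]
tool_rot: [-3.138, 0.0, 1.834]
contact_force: [0.6, 0.5, 0.1]
opening: 0.0459
grip_force: 0.0
```

>>> step_arm:
  commands:
    - [0.15,0,0,0,0,0,0]
    - [0.15,0,0,0,0,0,0]
    - [0.15,0,0,0,0,0,0]
    - [0.15,0,0,0,0,0,0]
    - [0.15,0,0,0,0,0,0]

```text
time: 3.93
tool_pos: [0.4345, 0.2533, 0.0263]
tool_rot: [3.14, -0.0, 1.834]
contact_force: [-1.5, 0.1, 2.2]
opening: 0.0237
grip_force: 49.9
```

>>> step_arm:
  commands:
    - [0.15,0,0,0,0,0,0]
    - [0.15,0,0,0,0,0,0]

```text
time: 4.1
tool_pos: [0.4345, 0.2533, 0.0262]
tool_rot: [3.14, -0.0, 1.834]
contact_force: [0.1, 0.3, 6.0]
opening: 0.0237
grip_force: 49.9
```

>>> step_arm:
  commands:
    - [0.15,0,0,1,0,0,0]
    - [0.15,0,0,3,0,0,0]
    - [0.15,0,0,5.5,0,0,0]
    - [0.15,0,0,8,0,0,0]
    - [0.15,0,0,8,0,0,0]

```text
time: 4.52
tool_pos: [0.4367, 0.2542, 0.1104]
tool_rot: [3.134, -0.001, 1.834]
contact_force: [2.7, 0.2, -0.6]
opening: 0.0241
grip_force: 49.9
```

>>> step_arm:
  commands:
    - [0.15,1.63,-1,0,0,0,0.107]
    - [0.15,3.26,-2,0,0,0,0.214]
    - [0.15,4.89,-3,0,0,0,0.321]
    - [0.15,6.52,-4,0,0,0,0.428]
    - [0.15,8.15,-5,0,0,0,0.535]

```text
time: 4.93
tool_pos: [0.5158, 0.2025, 0.1052]
tool_rot: [-3.141, -0.001, 2.374]
contact_force: [0.4, -0.8, -1.0]
opening: 0.0236
grip_force: 49.9
```

>>> step_arm:
  commands:
    - [0.15,1.63,-1,0,0,0,0.107]
    - [0.15,3.26,-2,0,0,0,0.214]
    - [0.15,4.89,-3,0,0,0,0.321]
    - [0.15,6.52,-4,0,0,0,0.428]
    - [0.15,8.15,-5,0,0,0,0.535]

```text
time: 5.35
tool_pos: [0.5973, 0.1525, 0.105]
tool_rot: [-3.141, -0.002, 2.909]
contact_force: [-0.7, -0.1, -1.0]
opening: 0.024
grip_force: 49.9
```

>>> step_arm:
  commands:
    - [0.15,0,0,0,0,0,0]
    - [0.15,0,0,0,0,0,0]

```text
time: 5.52
tool_pos: [0.597, 0.1524, 0.1047]
tool_rot: [-3.141, -0.002, 2.901]
contact_force: [-0.5, 0.1, -1.5]
opening: 0.0238
grip_force: 49.9
```

Run:
```python
from h import *
import cv2
o=observe();print(o["time"],o["tool_pos"],o["tool_rot"],o["contact_force"],o["opening"])
k=o["tool_pos"]-[.0012,0,.0182]
print("tip",proj("side",k),"shaft top",proj("side",k+[0,0,.048]),"shaft bot",proj("side",k+[0,0,.009]))
s=read_camera("side");cv2.imwrite("s4.png",s[:,:,::-1]);t=read_camera("top");cv2.imwrite("t4.png",t[:,:,::-1])
a=cv2.resize(s[75:225,220:370],(600,600),interpolation=2)
cv2.imwrite("pics/g4.png",a[:,:,::-1])
```

```text
5.5167 [0.59700618 0.15244046 0.10474716] [-3.14119280e+00 -1.54850338e-03  2.90120777e+00] [-0.48974599  0.08869927 -1.47582699] 0.023806349283116205
tip [[305.53152862 111.41805775]] shaft top [[305.12859769  89.97140134]] shaft bot [[305.45826028 107.51823042]]
```

View pics/g4.png

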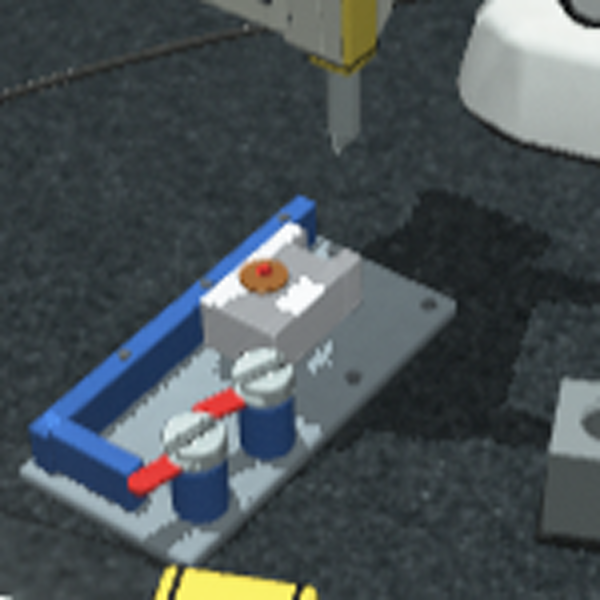

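The tip is visible at about (304.5,113), against a predicted blade end of (303.3,113.8), so the kinematics agree. The blade runs along the fixture's y. I'll descend behind the notch.

>>> step_arm:
  commands:
    - [0.15,0,0.04,-2,0,0,0]
    - [0.15,0,0.04,-4,0,0,0]
    - [0.15,0,0.04,-5.5,0,0,0]
    - [0.15,0,0.04,-6.7,0,0,0]
    - [0.15,0,0.04,-7.0,0,0,0]

```text
time: 6.03
tool_pos: [0.5947, 0.154, 0.0335]
tool_rot: [-3.14, -0.004, 2.904]
contact_force: [-0.8, 0.0, -1.9]
opening: 0.0237
grip_force: 49.9
```

>>> step_arm:
  commands:
    - [0.15,0,0,0,0,0,0]
    - [0.15,0.12,0.485,0,0,0,0]
    - [0.15,0.24,0.97,0,0,0,0]
    - [0.15,0.29,1.165,0,0,0,0]
    - [0.15,0.29,1.165,0,0,0,0]

```text
time: 6.45
tool_pos: [0.6006, 0.1661, 0.0365]
tool_rot: [3.141, 0.001, 2.905]
contact_force: [0.0, -0.4, -1.3]
opening: 0.0237
grip_force: 49.9
```

>>> step_arm:
  commands:
    - [0.15,0.1,-0.02,0,0,0,0]
    - [0.15,0.19,-0.05,0,0,0,0]
    - [0.15,0.19,-0.05,0,0,0,0]

```text
time: 6.7
tool_pos: [0.6022, 0.1645, 0.0358]
tool_rot: [3.141, 0.0, 2.904]
contact_force: [-0.6, -0.6, -0.6]
opening: 0.0238
grip_force: 49.9
```

>>> step_arm:
  commands:
    - [0.15,0.1,-0.02,0,0,0,0]
    - [0.15,0.1,-0.02,0,0,0,0]

```text
time: 6.87
tool_pos: [0.6031, 0.1642, 0.0356]
tool_rot: [3.142, 0.0, 2.903]
contact_force: [-0.2, 0.9, -1.3]
opening: 0.0234
grip_force: 49.9
```

>>> step_arm:
  commands:
    - [0.15,0.1,-0.02,0,0,0,0]
    - [0.15,0.1,-0.02,0,0,0,0]

```text
time: 7.03
tool_pos: [0.6041, 0.1641, 0.0356]
tool_rot: [3.141, 0.0, 2.904]
contact_force: [0.0, -0.2, -1.6]
opening: 0.0239
grip_force: 49.9
```

>>> step_arm:
  commands:
    - [0.15,0.1,-0.02,0,0,0,0]
    - [0.15,0.1,-0.02,0,0,0,0]

```text
time: 7.2
tool_pos: [0.6048, 0.164, 0.0356]
tool_rot: [3.142, -0.0, 2.904]
contact_force: [-0.4, 1.0, -1.1]
opening: 0.024
grip_force: 49.9
```

>>> step_arm:
  commands:
    - [0.15,0.1,-0.02,0,0,0,0]
    - [0.15,0.1,-0.02,0,0,0,0]

```text
time: 7.37
tool_pos: [0.6052, 0.164, 0.0355]
tool_rot: [-3.141, -0.002, 2.904]
contact_force: [-2.4, 1.1, 1.2]
opening: 0.0235
grip_force: 49.9
```

>>> step_arm:
  commands:
    - [0.15,-0.35,0.09,0,0,0,0]
    - [0.15,-0.35,0.09,0,0,0,0]
    - [0.15,-0.25,0.48,0,0,0,0]
    - [0.15,-0.15,0.86,0,0,0,0]
    - [0.15,-0.05,1.25,0,0,0,0]

```text
time: 7.78
tool_pos: [0.6057, 0.1762, 0.0358]
tool_rot: [-3.141, 0.0, 2.904]
contact_force: [-0.9, -2.7, 0.4]
opening: 0.0237
grip_force: 49.9
```

>>> step_arm:
  commands:
    - [0.15,0.13,0.48,0,0,0,0]
    - [0.15,0.26,0.97,0,0,0,0]
    - [0.15,0.38,1.45,0,0,0,0]
    - [0.15,0.51,1.93,0,0,0,0]
    - [0.15,0.64,2.42,0,0,0,0]

```text
time: 8.2
tool_pos: [0.6119, 0.2009, 0.0357]
tool_rot: [-3.141, 0.0, 2.904]
contact_force: [-0.3, -4.1, 0.9]
opening: 0.0235
grip_force: 49.9
```

>>> step_arm:
  commands:
    - [0.15,0.12,0.485,0,0,0,0]
    - [0.15,0.25,0.97,0,0,0,0]
    - [0.15,0.37,1.455,0,0,0,0]
    - [0.15,0.49,1.94,0,0,0,0]
    - [0.15,0.61,2.42,0,0,0,0]

```text
time: 8.62
tool_pos: [0.6181, 0.2253, 0.0357]
tool_rot: [3.141, 0.0, 2.904]
contact_force: [-0.3, -3.6, 2.2]
opening: 0.0237
grip_force: 49.9
```

>>> step_arm:
  commands:
    - [0.15,0.12,0.485,0,0,0,0]
    - [0.15,0.25,0.97,0,0,0,0]
    - [0.15,0.37,1.455,0,0,0,0]
    - [0.15,0.49,1.94,0,0,0,0]
    - [0.15,0.61,2.42,0,0,0,0]

```text
time: 9.03
tool_pos: [0.6241, 0.2494, 0.0356]
tool_rot: [3.142, -0.0, 2.904]
contact_force: [-1.2, -3.7, 1.1]
opening: 0.0237
grip_force: 49.9
```

>>> step_arm:
  commands:
    - [0.15,0.08,0.32,0,0,0,0]
    - [0.15,0.15,0.58,0,0,0,0]
    - [0.15,0.19,0.76,0,0,0,0]
    - [0.15,0.22,0.87,0,0,0,0]
    - [0.15,0.22,0.87,0,0,0,0]

```text
time: 9.45
tool_pos: [0.6263, 0.258, 0.0355]
tool_rot: [3.141, -0.0, 2.904]
contact_force: [-0.5, -2.3, 2.0]
opening: 0.0236
grip_force: 49.9
```

>>> step_arm:
  commands:
    - [0.15,0.03,0.1,0,0,0,0]
    - [0.15,0.05,0.2,0,0,0,0]

```text
time: 9.62
tool_pos: [0.6265, 0.2588, 0.0356]
tool_rot: [-3.14, -0.001, 2.904]
contact_force: [-2.3, -8.3, 2.1]
opening: 0.0235
grip_force: 49.9
```

>>> step_arm:
  commands:
    - [0.15,0.02,0.1,0,0,0,0]
    - [0.15,0.02,0.1,0,0,0,0]

```text
time: 9.78
tool_pos: [0.6264, 0.2589, 0.0356]
tool_rot: [-3.138, -0.001, 2.904]
contact_force: [-3.1, -8.8, 3.1]
opening: 0.0237
grip_force: 49.9
```

>>> step_arm:
  commands:
    - [0.15,0.02,0.1,0,0,0,0]
    - [0.15,0.02,0.1,0,0,0,0]

```text
time: 9.95
tool_pos: [0.6264, 0.259, 0.0356]
tool_rot: [-3.137, -0.001, 2.904]
contact_force: [-3.1, -10.2, 4.0]
opening: 0.0237
grip_force: 49.9
```

>>> step_arm:
  commands:
    - [0.15,-0.1,-0.4,0,0,0,0]
    - [0.15,-0.19,-0.78,0,0,0,0]
    - [0.15,-0.19,-0.78,1.5,0,0,0]
    - [0.15,-0.19,-0.78,4.5,0,0,0]
    - [0.15,-0.19,-0.78,7.5,0,0,0]

```text
time: 10.37
tool_pos: [0.6243, 0.2542, 0.11]
tool_rot: [-3.141, -0.003, 2.904]
contact_force: [1.0, 0.7, -1.2]
opening: 0.0237
grip_force: 49.9
```

Run:
```python
from h import *
F=np.array([.616,.2413,-.2433])
S={"L":((-39,74),{"top":(28,152),"side":(142,360)},{"top":((70,160),(118,187)),"side":((192,312),(246,283))}),
"R":((-39,26),{"top":(128,167),"side":(219,268)},{"top":((163,182),(213,217)),"side":((270,240),(330,212))})}
for n,(c,tip,sl) in S.items():
    for cam in("top","side"):
        th=np.linspace(0,.8,81)
        P=place(F,np.c_[c[0]+36*np.sin(th),c[1]+36*np.cos(th),np.full(81,45.)])
        e=np.linalg.norm(proj(cam,P)-px(cam,tip[cam]),axis=1)
        m=px(cam,sl[cam]);d=m[1]-m[0];d/=np.linalg.norm(d)
        a=proj(cam,place(F,np.c_[c[0]+10*np.sin(th),c[1]+10*np.cos(th),np.full(81,55.)]));b=proj(cam,place(F,[[*c,55]]))
        v=a-b;v/=np.linalg.norm(v,axis=1)[:,None]
        print(n,cam,"tongue",th[e.argmin()].round(2),e.min().round(2),"slot",th[abs(v@d).argmax()].round(2))
o=observe();print(o["tool_pos"],o["tool_rot"])
```

```text
L top tongue 0.22 0.94 slot 0.27
L side tongue 0.31 0.66 slot 0.29
R top tongue 0.37 0.95 slot 0.37
R side tongue 0.55 1.49 slot 0.35
[0.62427302 0.25415479 0.10996403] [-3.14144222e+00 -3.01354237e-03  2.90371990e+00]
```

>>> step_arm:
  commands:
    - [0.15,-1,0.6,0,0,0,-0.1]
    - [0.15,-2.2,1.3,0,0,0,-0.2]
    - [0.15,-3.3,1.9,0,0,0,-0.3]
    - [0.15,-3.79,2.19,-1.5,0,0,-0.375]
    - [0.15,-3.79,2.19,-2.7,0,0,-0.375]

```text
time: 10.78
tool_pos: [0.5865, 0.2775, 0.0839]
tool_rot: [3.139, -0.0, 2.526]
contact_force: [-0.3, 0.6, -1.8]
opening: 0.0239
grip_force: 49.9
```

>>> step_arm:
  commands:
    - [0.15,0,0,0,0,0,0]
    - [0.15,0,0,0,0,0,0]

```text
time: 10.95
tool_pos: [0.587, 0.2761, 0.0832]
tool_rot: [-3.141, -0.001, 2.529]
contact_force: [-0.9, 0.1, -0.9]
opening: 0.0236
grip_force: 49.9
```

Run:
```python
from h import *
import cv2
o=observe();print(o["tool_pos"],o["tool_rot"],o["contact_force"])
k=o["tool_pos"]-[.0012,0,.0182]
b=o["tool_rot"][2]-np.pi/2;d=.008*np.array([np.cos(b),np.sin(b),0])
f=lambda P:((proj("side",P)-[215,100])*5.7).round()
print("pred tip ctr,ends in crop",f(k),f(k+d),f(k-d),"slot R, L",f(place([.616,.2413,-.2433],[[-39,26,55],[-39,74,55]])))
s=read_camera("side");a=cv2.resize(s[100:205,215:355],(798,598),interpolation=2)
cv2.imwrite("pics/g5.png",a[:,:,::-1])
```

```text
[0.58698892 0.27608621 0.08316656] [-3.14136183e+00 -1.03453552e-03  2.52942006e+00] [-0.89218362  0.142875   -0.89874094]
pred tip ctr,ends in crop [[397. 360.]] [[375. 370.]] [[420. 351.]] slot R, L [[403. 385.]
 [306. 475.]]
```

View pics/g5.png

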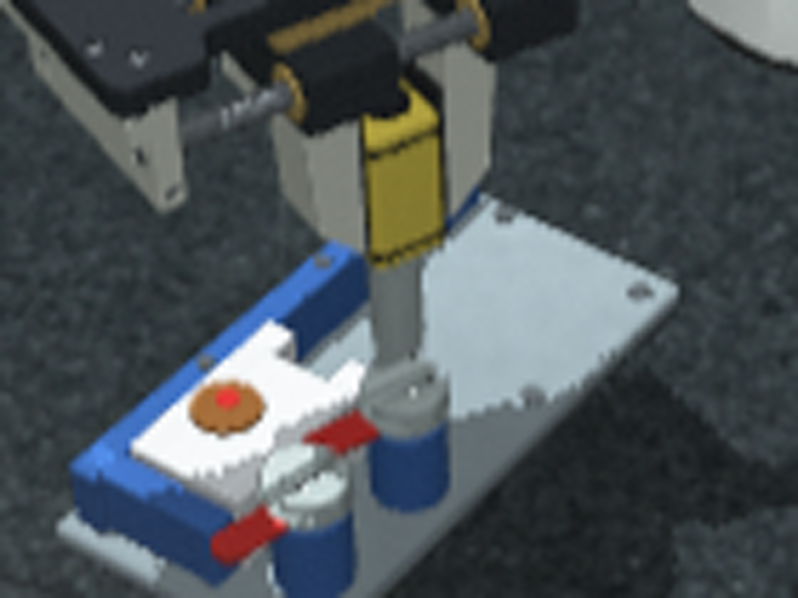

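The sled is home, against both the stop and the fence. The head of the right screw is at crop (406,386), with the blade above it slightly to the left. I'll make a small correction and insert.

>>> step_arm:
  commands:
    - [0.15,-0.1,-0.04,0,0,0,0]
    - [0.15,-0.1,-0.04,-0.5,0,0,0]
    - [0.15,-0.1,-0.04,-0.9,0,0,0]
    - [0.15,-0.1,-0.04,-1.2,0,0,0]
    - [0.15,-0.1,-0.04,-1.2,0,0,0]

```text
time: 11.42
tool_pos: [0.5859, 0.2751, 0.0707]
tool_rot: [-3.141, -0.001, 2.529]
contact_force: [-0.8, -0.8, -0.5]
opening: 0.0239
grip_force: 49.9
```

>>> step_arm:
  commands:
    - [0.15,0,0,-0.2,0,0,0]
    - [0.15,0,0,-0.4,0,0,0]
    - [0.15,0,0,-0.4,0,0,0]

```text
time: 11.67
tool_pos: [0.5861, 0.2753, 0.0672]
tool_rot: [-3.141, -0.0, 2.529]
contact_force: [-0.9, -0.4, -0.4]
opening: 0.0238
grip_force: 49.9
```

>>> step_arm:
  commands:
    - [0.15,0,0,0,0,0,-0.1]
    - [0.15,0,0,0,0,0,-0.2]
    - [0.15,0,0,0,0,0,-0.3]
    - [0.15,0,0,0,0,0,-0.4]
    - [0.15,0,0,0,0,0,-0.5]

```text
time: 12.08
tool_pos: [0.586, 0.2755, 0.0676]
tool_rot: [-3.141, -0.0, 2.024]
contact_force: [-0.1, 0.6, -0.5]
opening: 0.0234
grip_force: 49.9
```

>>> step_arm:
  commands:
    - [0.15,0,0,0,0,0,-0.1]
    - [0.15,0,0,0,0,0,-0.2]
    - [0.15,0,0,0,0,0,-0.3]
    - [0.15,0,0,0,0,0,-0.4]
    - [0.15,0,0,0,0,0,-0.5]

```text
time: 12.5
tool_pos: [0.5858, 0.2755, 0.0676]
tool_rot: [-3.141, 0.0, 1.524]
contact_force: [-2.0, 0.8, -1.3]
opening: 0.0237
grip_force: 49.9
```

>>> step_arm:
  commands:
    - [0.15,0,0,0,0,0,-0.1]
    - [0.15,0,0,0,0,0,-0.2]
    - [0.15,0,0,0,0,0,-0.28]
    - [0.15,0,0,0,0,0,-0.28]

```text
time: 12.83
tool_pos: [0.5856, 0.2755, 0.0675]
tool_rot: [-3.14, 0.0, 1.246]
contact_force: [-3.3, 0.2, -0.5]
opening: 0.0237
grip_force: 49.9
```

Run:
```python
from cell import *
o=observe();print(o["tool_pos"],o["tool_rot"],o["contact_force"],o["torque"],o["qpos"])
```

```text
[0.58564206 0.27552255 0.06754732] [-3.14036519e+00  4.29208313e-04  1.24616094e+00] [-3.25834001  0.15537473 -0.52042469] [5.23729183e-04 5.80502055e-01 1.05435826e-01] [3.21199616e-01 6.69573680e-01 1.31461881e+00 4.32196774e-04
 1.15863878e+00 6.45661890e-01]
```

>>> step_arm:
  commands:
    - [0.15,0,0,0,0,0,-0.06]
    - [0.15,0,0,0,0,0,-0.06]

```text
time: 13.0
tool_pos: [0.5857, 0.2755, 0.0675]
tool_rot: [-3.14, 0.0, 1.189]
contact_force: [-1.9, 0.3, 0.0]
opening: 0.0238
grip_force: 49.9
```

```bash
cat > q.py <<'E'
from cell import *
o=observe();print(o["tool_pos"].round(4),o["tool_rot"].round(3),o["contact_force"].round(1),o["torque"].round(3))
E
python3 q.py
```

```text
[0.5857 0.2755 0.0675] [-3.14   0.     1.189] [-1.9  0.3  0. ] [ 0.062  0.722 -0.019]
```

>>> step_arm:
  commands:
    - [0.15,0,0,0,0,0,-0.06]
    - [0.15,0,0,0,0,0,-0.06]

```text
time: 13.17
tool_pos: [0.5857, 0.2756, 0.0676]
tool_rot: [-3.141, 0.0, 1.13]
contact_force: [-2.7, 1.4, -0.8]
opening: 0.0236
grip_force: 49.9
```

```bash
python3 q.py
```

```text
[0.5857 0.2756 0.0676] [-3.141  0.     1.13 ] [-2.7  1.4 -0.8] [0.078 0.799 0.021]
```

>>> step_arm:
  commands:
    - [0.15,0,0,0,0,0,-0.05]
    - [0.15,0,0,0,0,0,-0.05]

```text
time: 13.33
tool_pos: [0.5857, 0.2755, 0.0675]
tool_rot: [-3.141, 0.0, 1.081]
contact_force: [-3.9, 1.5, -0.4]
opening: 0.0239
grip_force: 49.9
```

```bash
python3 q.py
```

```text
[0.5857 0.2755 0.0675] [-3.141  0.     1.081] [-3.9  1.5 -0.4] [0.172 0.907 0.071]
```

>>> step_arm:
  commands:
    - [0.15,0,0,0,0,0,-0.05]
    - [0.15,0,0,0,0,0,-0.05]

```text
time: 13.5
tool_pos: [0.5857, 0.2755, 0.0675]
tool_rot: [-3.141, 0.001, 1.031]
contact_force: [-4.2, 1.3, 0.4]
opening: 0.0241
grip_force: 49.9
```

```bash
python3 q.py
python3 - <<'E'
from cell import *
import cv2
cv2.imwrite("s6.png",read_camera("side")[:,:,::-1]);
E
```

```text
[0.5857 0.2755 0.0675] [-3.141e+00  1.000e-03  1.031e+00] [-4.2  1.3  0.4] [0.182 1.022 0.086]
```

```bash
cat > tg.py <<'E'
from h import *
import cv2,sys
im=cv2.imread(sys.argv[1]).astype(int);F=[.616,.2413,-.2433]
b,g,r=im[...,0],im[...,1],im[...,2];m=(r>110)&(g<.45*r)&(b<.45*r)
m[:100]=0;m[205:]=0;m[:,:215]=0;m[:,340:]=0
n,l,st,c=cv2.connectedComponentsWithStats(m.astype(np.uint8))
for i in range(1,n):
    if st[i,4]>8: print("red",st[i].tolist(),c[i].round(1))
for nm,y in(("L",74),("R",26)):
    for th in(.3,1.2,1.4,1.57): print(nm,th,proj("side",place(F,[[-39+k*np.sin(th),y+k*np.cos(th),46] for k in(15,36)])).round(1).tolist())
E
python3 tg.py s6.png
```

```text
red [270, 162, 10, 8, 45] [274. 165.]
red [253, 168, 4, 4, 12] [254.5 169.5]
red [252, 189, 13, 10, 69] [257.5 193.6]
L 0.3 [[261.8, 190.9], [251.4, 196.4]]
L 1.2 [[260.8, 185.6], [249.2, 183.5]]
L 1.4 [[261.4, 184.4], [250.9, 180.8]]
L 1.57 [[262.3, 183.5], [252.9, 178.6]]
R 0.3 [[279.0, 174.8], [269.2, 180.0]]
R 1.2 [[277.9, 169.8], [266.6, 167.9]]
R 1.4 [[278.5, 168.7], [268.2, 165.3]]
R 1.57 [[279.3, 167.9], [270.0, 163.3]]
```

>>> step_arm:
  commands:
    - [0.15,0,0,0,0,0,-0.06]
    - [0.15,0,0,0,0,0,-0.06]

```text
time: 13.72
tool_pos: [0.5857, 0.2756, 0.0675]
tool_rot: [-3.141, 0.001, 0.97]
contact_force: [-4.3, 1.6, 0.8]
opening: 0.0238
grip_force: 49.9
```

```bash
python3 q.py
```

```text
[0.5857 0.2756 0.0675] [-3.141e+00  1.000e-03  9.700e-01] [-4.3  1.6  0.8] [0.29  1.22  0.166]
```

>>> step_arm:
  commands:
    - [0.15,0,0,0,0,0,-0.06]
    - [0.15,0,0,0,0,0,-0.06]

```text
time: 13.88
tool_pos: [0.5857, 0.2756, 0.0675]
tool_rot: [-3.141, 0.001, 0.911]
contact_force: [-5.3, 1.8, 0.5]
opening: 0.0237
grip_force: 49.9
```

```bash
python3 q.py
```

```text
[0.5857 0.2756 0.0675] [-3.141e+00  1.000e-03  9.110e-01] [-5.3  1.8  0.5] [0.298 1.313 0.322]
```

>>> step_arm:
  commands:
    - [0.15,0,0,0,0,0,0.1]
    - [0.15,0,0,0,0,0,0.24]
    - [0.15,0,0,0.7,0,0,0.24]
    - [0.15,0,0,1.5,0,0,0.24]
    - [0.15,0,0,2.5,0,0,0.24]

```text
time: 14.3
tool_pos: [0.5869, 0.2751, 0.0935]
tool_rot: [3.141, -0.0, 1.147]
contact_force: [0.6, 0.2, -0.6]
opening: 0.0236
grip_force: 49.9
```

>>> step_arm:
  commands:
    - [0.15,0.23,0.93,0,0,0,0.118]
    - [0.15,0.46,1.86,0,0,0,0.236]
    - [0.15,0.7,2.8,0,0,0,0.354]
    - [0.15,0.93,3.73,0,0,0,0.472]
    - [0.15,1.16,4.66,0,0,0,0.59]

```text
time: 14.72
tool_pos: [0.5989, 0.3224, 0.0942]
tool_rot: [3.139, -0.0, 1.743]
contact_force: [-1.0, 0.3, -1.1]
opening: 0.0232
grip_force: 49.9
```

>>> step_arm:
  commands:
    - [0.15,0,0,0,0,0,0.118]
    - [0.15,0,0,0,0,0,0.236]
    - [0.15,0,0,0,0,0,0.354]
    - [0.15,0,0,0,0,0,0.472]
    - [0.15,0,0,0,0,0,0.59]

```text
time: 15.13
tool_pos: [0.5988, 0.3221, 0.0942]
tool_rot: [3.139, 0.001, 2.333]
contact_force: [-0.5, -0.2, -1.2]
opening: 0.0239
grip_force: 49.9
```

>>> step_arm:
  commands:
    - [0.15,0,0,0,0,0,0.12]
    - [0.15,0,0,0,0,0,0.24]
    - [0.15,0,0,0,0,0,0.24]

```text
time: 15.38
tool_pos: [0.5987, 0.322, 0.0941]
tool_rot: [3.14, 0.002, 2.572]
contact_force: [-0.5, 0.4, -1.1]
opening: 0.0241
grip_force: 49.9
```

```bash
python3 q.py
python3 - <<'E'
from cell import *
import cv2
cv2.imwrite("s7.png",read_camera("side")[:,:,::-1]);
E
python3 tg.py s7.png|grep red
```

```text
[0.5987 0.322  0.0941] [3.140e+00 2.000e-03 2.572e+00] [-0.5  0.4 -1.1] [ 0.018  0.01  -0.035]
red [271, 162, 9, 8, 41] [274.4 165.2]
red [253, 168, 4, 4, 12] [254.5 169.5]
red [252, 189, 13, 9, 61] [257.6 193.5]
```

>>> step_arm:
  commands:
    - [0.15,-0.2,0,-0.7,0,0,0]
    - [0.15,-0.2,0,-1.3,0,0,0]
    - [0.15,-0.2,0,-1.8,0,0,0]
    - [0.15,-0.2,0,-2.2,0,0,0]
    - [0.15,-0.2,0,-2.4,0,0,0]

```text
time: 15.85
tool_pos: [0.5965, 0.3216, 0.0681]
tool_rot: [3.141, 0.001, 2.568]
contact_force: [2.4, -2.0, 0.8]
opening: 0.0235
grip_force: 49.9
```

>>> step_arm:
  commands:
    - [0.15,0,0,-0.13,0,0,0]
    - [0.15,0,0,-0.25,0,0,0]
    - [0.15,0,0,-0.25,0,0,0]

```text
time: 16.1
tool_pos: [0.5966, 0.3218, 0.0662]
tool_rot: [3.141, 0.001, 2.568]
contact_force: [2.8, -0.8, -0.3]
opening: 0.0238
grip_force: 49.9
```

>>> step_arm:
  commands:
    - [0.15,0.07,0.02,0,0,0,-0.1]
    - [0.15,0.07,0.02,0,0,0,-0.2]
    - [0.15,0.07,0.02,0,0,0,-0.3]
    - [0.15,0.07,0.02,0,0,0,-0.4]
    - [0.15,0.07,0.02,0,0,0,-0.5]

```text
time: 16.52
tool_pos: [0.5966, 0.3215, 0.0661]
tool_rot: [-3.141, 0.001, 2.064]
contact_force: [1.2, -2.4, -0.3]
opening: 0.0239
grip_force: 49.9
```

>>> step_arm:
  commands:
    - [0.15,0,0,0,0,0,-0.1]
    - [0.15,0,0,0,0,0,-0.2]
    - [0.15,0,0,0,0,0,-0.3]
    - [0.15,0,0,0,0,0,-0.4]
    - [0.15,0,0,0,0,0,-0.5]

```text
time: 16.93
tool_pos: [0.5961, 0.3219, 0.0661]
tool_rot: [-3.14, 0.001, 1.564]
contact_force: [1.1, -1.5, -0.1]
opening: 0.024
grip_force: 49.9
```

>>> step_arm:
  commands:
    - [0.15,0,0,0,0,0,-0.1]
    - [0.15,0,0,0,0,0,-0.2]
    - [0.15,0,0,0,0,0,-0.3]
    - [0.15,0,0,0,0,0,-0.4]
    - [0.15,0,0,0,0,0,-0.46]

```text
time: 17.35
tool_pos: [0.5958, 0.3224, 0.0661]
tool_rot: [-3.14, 0.0, 1.104]
contact_force: [0.1, -0.1, 0.3]
opening: 0.0236
grip_force: 49.9
```

```bash
python3 q.py
python3 - <<'E'
from cell import *
import cv2
cv2.imwrite("s8.png",read_camera("side")[:,:,::-1]);
E
python3 tg.py s8.png|grep red
```

```text
[0.5958 0.3224 0.0661] [-3.14   0.     1.104] [ 0.1 -0.1  0.3] [-0.102  0.179  0.052]
red [274, 165, 4, 5, 12] [276.1 167.3]
red [252, 178, 9, 8, 45] [256.2 181. ]
```

>>> step_arm:
  commands:
    - [0.15,0,0,0,0,0,-0.06]
    - [0.15,0,0,0,0,0,-0.12]
    - [0.15,0,0,0,0,0,-0.12]

```text
time: 17.65
tool_pos: [0.5958, 0.3225, 0.0661]
tool_rot: [-3.14, 0.001, 0.989]
contact_force: [-1.6, 0.6, 0.5]
opening: 0.0239
grip_force: 49.9
```

```bash
python3 q.py
```

```text
[0.5958 0.3225 0.0661] [-3.14e+00  1.00e-03  9.89e-01] [-1.6  0.6  0.5] [-0.072  0.301  0.173]
```

>>> step_arm:
  commands:
    - [0.15,0,0,0,0,0,-0.06]
    - [0.15,0,0,0,0,0,-0.1]
    - [0.15,0,0,0,0,0,-0.1]

```text
time: 17.9
tool_pos: [0.5958, 0.3225, 0.0661]
tool_rot: [-3.141, 0.001, 0.891]
contact_force: [-1.8, 0.0, 1.2]
opening: 0.0238
grip_force: 50.0
```

```bash
python3 q.py
```

```text
[0.5958 0.3225 0.0661] [-3.141e+00  1.000e-03  8.910e-01] [-1.8  0.   1.2] [0.023 0.537 0.48 ]
```

>>> step_arm:
  commands:
    - [0.15,0,0,0,0,0,0.12]
    - [0.15,0,0,0,0,0,0.24]
    - [0.15,0,0,0.7,0,0,0.24]
    - [0.15,0,0,2.2,0,0,0.24]
    - [0.15,0,0,4.4,0,0,0.24]

```text
time: 18.32
tool_pos: [0.5952, 0.3216, 0.1087]
tool_rot: [-3.138, 0.004, 1.127]
contact_force: [0.1, -0.3, -1.6]
opening: 0.0234
grip_force: 49.9
```

>>> step_arm:
  commands:
    - [0.15,-2,-0.87,0.3,0,0,0.1]
    - [0.15,-4,-1.73,0.3,0,0,0.2]
    - [0.15,-6,-2.6,0.3,0,0,0.3]
    - [0.15,-8,-3.46,0.3,0,0,0.4]
    - [0.15,-10,-4.3,0.3,0,0,0.5]

```text
time: 18.73
tool_pos: [0.4956, 0.2787, 0.1136]
tool_rot: [3.141, -0.0, 1.632]
contact_force: [0.5, 0.8, -0.6]
opening: 0.0235
grip_force: 49.9
```

>>> step_arm:
  commands:
    - [0.15,-2,-0.87,0,0,0,0.1]
    - [0.15,-4,-1.73,0,0,0,0.2]
    - [0.15,-6.13,-2.62,0,0,0,0.2]
    - [0.15,-6.13,-2.62,0,0,0,0.2]
    - [0.15,-6.13,-2.62,0,0,0,0.2]

```text
time: 19.15
tool_pos: [0.4351, 0.253, 0.114]
tool_rot: [3.14, -0.0, 1.827]
contact_force: [1.1, -0.1, -0.6]
opening: 0.0239
grip_force: 49.9
```

```bash
python3 q.py
python3 - <<'E'
from h import *
import cv2
o=observe();k=o["tool_pos"]-[.0012,0,.0182]
s=read_camera("side");cv2.imwrite("s9.png",s[:,:,::-1])
cv2.imwrite("t9.png",read_camera("top")[:,:,::-1])
print("tip",proj("side",k),"shaft9/48",proj("side",k+[0,0,.009]),proj("side",k+[0,0,.048]))
# shaft edges: light grey on dark, rows between
for z in(.012,.02,.03,.04):
    r=proj("side",k+[0,0,z])[0]; row=s[int(round(r[1])),int(r[0])-12:int(r[0])+13].sum(1)//3
    print(z,r.round(1),int(r[0])-12,row.tolist())
E
python3 tg.py s9.png|grep red
```

```text
[0.4351 0.253  0.114 ] [ 3.14  -0.     1.827] [ 1.1 -0.1 -0.6] [-0.087  0.011  0.023]
tip [[373.4534003  163.23245653]] shaft9/48 [[373.90570625 159.23105706]] [[375.95097098 141.13728415]]
0.012 [374.1 157.9] 362 [58, 59, 61, 57, 59, 60, 60, 76, 87, 95, 98, 100, 103, 105, 105, 100, 95, 54, 51, 51, 47, 52, 52, 47, 49]
0.02 [374.5 154.3] 362 [51, 52, 46, 52, 51, 47, 48, 56, 84, 91, 97, 99, 103, 105, 106, 103, 98, 79, 67, 72, 69, 63, 57, 54, 58]
0.03 [375.  149.6] 362 [59, 58, 58, 56, 51, 59, 65, 66, 74, 87, 94, 99, 102, 103, 107, 105, 102, 96, 58, 54, 56, 62, 73, 73, 61]
0.04 [375.5 145. ] 363 [56, 57, 51, 54, 58, 62, 63, 65, 81, 86, 93, 97, 100, 105, 107, 106, 95, 87, 81, 86, 65, 59, 55, 56, 60]
red [270, 162, 10, 8, 45] [274.  165.2]
red [253, 168, 4, 4, 12] [254.5 169.5]
red [253, 178, 10, 7, 43] [256.9 180.7]
```

Both tongues are at the home position, and the shaft lines up with the prediction. I'll lower the key into the stand.

>>> step_arm:
  commands:
    - [0.15,-0.05,0.03,-1.5,0,0,0]
    - [0.15,-0.05,0.03,-3,0,0,0]
    - [0.15,-0.05,0.03,-4,0,0,0]
    - [0.15,-0.05,0.03,-5,0,0,0]
    - [0.15,-0.05,0.03,-5,0,0,0]

```text
time: 19.67
tool_pos: [0.4342, 0.2529, 0.0612]
tool_rot: [-3.138, 0.0, 1.828]
contact_force: [-0.3, -0.7, -1.0]
opening: 0.0237
grip_force: 49.9
```

>>> step_arm:
  commands:
    - [0.15,0,0,-1,0,0,0]
    - [0.15,0,0,-2,0,0,0]
    - [0.15,0,0,-2.8,0,0,0]
    - [0.15,0,0,-3.4,0,0,0]
    - [0.15,0,0,-3.4,0,0,0]

```text
time: 20.08
tool_pos: [0.434, 0.2529, 0.0277]
tool_rot: [-3.139, 0.0, 1.829]
contact_force: [0.2, -0.1, -0.6]
opening: 0.024
grip_force: 49.9
```

>>> step_arm:
  commands:
    - [0.15,0,0,-0.2,0,0,0]
    - [0.15,0,0,-0.4,0,0,0]
    - [0.15,0,0,-0.4,0,0,0]

```text
time: 20.33
tool_pos: [0.4352, 0.2534, 0.0263]
tool_rot: [3.14, -0.0, 1.829]
contact_force: [-2.7, -1.1, 5.9]
opening: 0.024
grip_force: 49.9
```

Fully down, with about 6 N of contact at z = 0.0263, the same as when it was picked. Release, then rise.

>>> step_arm:
  commands:
    - [0.5,0,0,0,0,0,0]
    - [0.5,0,0,0,0,0,0]
    - [0.5,0,0,0,0,0,0]
    - [0.5,0,0,0,0,0,0]
    - [0.5,0,0,0,0,0,0]

```text
time: 20.75
tool_pos: [0.4349, 0.2533, 0.0252]
tool_rot: [3.141, 0.0, 1.829]
contact_force: [0.6, -0.9, -1.0]
opening: 0.0456
grip_force: 0.0
```

>>> step_arm:
  commands:
    - [0.5,0,0,1.5,0,0,0]
    - [0.5,0,0,4,0,0,0]
    - [0.5,0,0,7,0,0,0]
    - [0.5,0,0,10,0,0,0]
    - [0.5,0,0,13,0,0,0]

```text
time: 21.17
tool_pos: [0.4345, 0.2532, 0.1564]
tool_rot: [-3.141, 0.0, 1.829]
contact_force: [1.0, 0.7, -0.7]
opening: 0.0461
grip_force: 0.0
```

>>> step_arm:
  commands:
    - [0.5,-3,0,1,0,0,0]
    - [0.5,-6,0,2,0,0,0]
    - [0.5,-6,0,2,0,0,0]
    - [0.5,-6,0,2,0,0,0]

```text
time: 21.5
tool_pos: [0.3744, 0.2535, 0.1759]
tool_rot: [3.14, -0.0, 1.83]
contact_force: [-0.2, 0.1, 0.1]
opening: 0.0458
grip_force: 0.0
```

```bash
python3 q.py
python3 - <<'E'
from cell import *
import cv2
s=read_camera("side");cv2.imwrite("pics/g6.png",cv2.resize(s[90:330,190:450],(650,600),interpolation=2)[:,:,::-1])
E
```

```text
[0.3744 0.2535 0.1759] [ 3.14 -0.    1.83] [-0.2  0.1  0.1] [-0.068  0.035 -0.006]
```

View pics/g6.png

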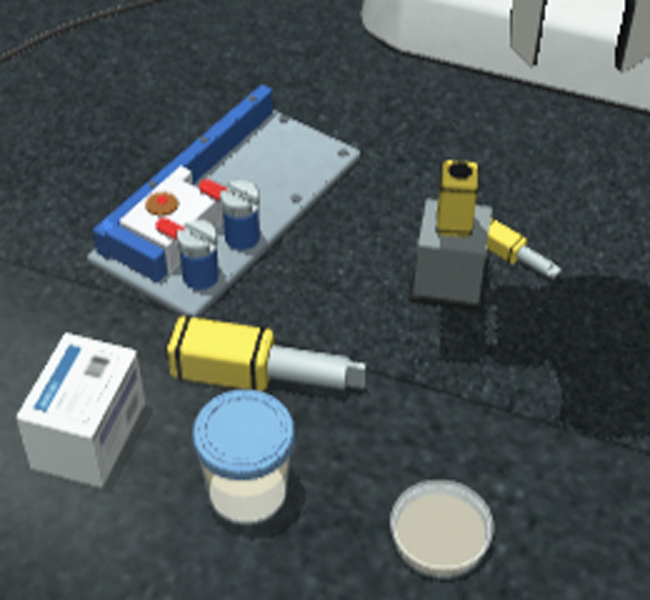

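The key is upright and fully down in its stand at (373,170). The sled is home with both red tongues over it, and the cup, dish and carton are where they were.

```bash
python3 -c "
from cell import *
print(hand_in())"
```

```text
the job is handed in; nothing more can be done
None
```

The job is done and handed in at about 21.5 s: the sled is against the fence and end stop, both screws are turned fully home with their tongues over it, and the key is back down in its stand. The first grasp missed (the fingertips pressed on the handle top), and the two look-alike keys had toppled by then, cause not established; the cup, dish and carton did not move.

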